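Lock the microtube head onto the vortex mixer's bayonet hub

ROBOT

A 7-joint arm with a two-finger parallel gripper is mounted at the origin on the work surface. World frame = base frame: x ahead of the robot, y to its left, z up, the work surface at z = 0. Lengths are in m, angles in rad, forces in N, time in s.
With the tool pointing down it reaches from about 0.425 to 0.925 m from the base axis. Payload 6.8 kg.
Tool frame: the origin (TCP) lies between the finger pads; the fingertips stand r.tip_reach ahead of it and the grasp point (between the pads) lies 11 mm behind it (r.tip_reach is the distance from the TCP to the fingertips, in m); z points along the fingers, y is the direction in which the jaws open and shut (so a half turn about z gives the same grasp; the last joint's range is limited). The gripper opens to 85 mm and grips with 20 to 120 N. Pads are 22 mm wide; open, the fingers measure 114 mm over their backs; the gripper's body (76 mm by 85 mm) begins 54 mm behind the grasp point. The pads swing forward as they close: fully open they stand 13 mm farther back than shut.
Start: joints at [1.036, 0.477, 0.022, 1.555, -0.011, 1.109, -0.083], TCP at [0.279, -0.614, 0.239] pointing down, gripper open.
Joint ranges: [-2.96, 2.96], [-0.34, 2.1], [-1.41, 1.46], [0.24, 2.44], [-1.37, 4.51], [0.17, 1.92], [-2.96, 2.96]. Speed limits (rad/s): [2.39, 2.39, 3.14, 3.14, 3.14, 3.14, 3.14].

INTERFACE

Orientations are given as a rotation vector (axis times angle).
In Python, from bench import r, eyes, spotter gives the robot as it stands.
- The arm moves only by the tool carry_out, never from a script. Its argument "series" is text: rows parted by semicolons, each of 5 numbers parted by spaces: the shift along the tool's x, y, z in cm, then the turn about the tool's z in rad, then the opening, from 0 (shut) to 1 (fully open). In form: x y z yaw gripper; .... A call has 1 to 8 rows; each row shifts and turns the commanded pose from where the row before left it, along the tool's axes as they then stand; what a row does not reach is not made up. A row lasts 1/8 s, in which the tool goes at most 62.5 mm and 10.7 degrees, less where a joint would pass 70% of its speed; a pose out of reach is approached as far as the arm can. A call with a gripper value outside its range is refused whole. The fingers move at their own pace and stop on an object; "grip_force" is the grip in N (left out, the last holds). Time passes only in rows, so rows that do not move let the fingers close. It gives the time, the measured TCP pose, the force and the opening at its end, in the units of the state.
- r.get_obs(): the state, without advancing time (a new reading comes with each control period).
- eyes.grab_frame(name): name is "scene" or "top" or "wrist"; returns a dict with "color" (384x512x3 uint8, blue, green, red), "intrinsics" (3x3 intrinsics, pixels), "D" ([k1, k2, p1, p2, k3] as OpenCV has them; the pictures are not rectified), "R" (3x3) and "t" (3): a world point X has camera coordinates R X + t; the wrist camera has in their place "T_tool_cam" (4x4, takes a point from camera to tool coordinates, whose origin is the TCP and whose axes are the flange's). Camera axes: x right, y down, z forward; pixel columns grow to the right and rows downward; lengths in m; the calibration is good to about 2 mm. A picture is of the moment at which its call begins: read the wrist's pose just before it. There is no depth.
- r.hand_in(): hands the job in, once; it reports no verdict.
Trained networks look in a picture, given as the dict that the camera call returned (one of the last four; its "shot" number tells which), for a name from the list of things; names that differ only in an ending like _2 or _b are one class to them, and where a whole thing is asked for, a point or a joint stands for the part that bears it (a point fixed in the world has none). Each returns a list of dicts, best first, with "confidence" (0 to 1); they miss things now and then, are a little off and sometimes report something else, mostly with a low value. They report only what shows in the picture. A call takes as long as a camera call.
- spotter.search_frame(picture, query): "uv" ([column, row] in pixels, amid what is visible of it).
- spotter.trace(picture, query): "pixels" (384x512 bool, what is visible of it) and "uv" ([column, row] in pixels, amid what is visible of it).
- spotter.mark_of(picture, query): "uv" ([column, row] in pixels: a listed point, or the origin of a listed thing).
The state is a dict: "clock": time; "joints": joint angles; "qvel": joint speeds; "tau": joint torques, N m; "tcp_pos": TCP position; "orientation": TCP orientation; "contact_force": force on the tool from outside, world axes, zero at the start; "moment": the same for the moment, N m; "grip_width": finger opening in m.
Only numpy, scipy, OpenCV 4.12 (cv2) and the standard library are available. Lean on these libraries where they do the work, as an engineer would, in place of code of your own. Each camera call takes 0.05 s, during which the arm holds its last target.

TASK

Fit the ten-place microtube head to the vortex mixer: carry it upright by its paddle grip, hang its collar over the hub's two lugs, and turn it clockwise (seen from above) until it drops into the locking notches and sits flush on the hub flange; then let go. The angle at which the hub stopped is not known exactly, so feel for the entry with a light touch, never force the head against the mixer, and leave the other things on the bench where they are.

Things in the scene. Friction and masses are not known exactly. Their poses are not given: they have to be found in the camera images.
- mixer: Vortex mixer, fixed to the bench: white housing 165 x 125 mm (its x by y), 90 mm high, sloped control panel on its -x side, black rubber boot on top narrowing up to the steel drive hub. Origin: centre of its underside, on the bench; x from panel to back, z up. Yaw within 0.3 rad of the world's. The stopped drive is braked: the hub neither turns nor gives.
- hub_seat (a point): On the mixer: centre of the top face of the hub's round steel flange (80 mm across), 15 mm behind the mixer's origin along its x, 120 mm above the bench; axes as the mixer's. On the flange stands the hub: a vertical steel stub 54 mm in diameter, 31 mm high, its top edge bevelled (5 mm in, 4 mm down).
- hub_lugs (a point): Point on the hub axis midway between the two lugs, 14.5 mm above hub_seat; axes as the mixer's. The lugs are steel blocks 6 x 6 mm in section with flat tops that stand out 8 mm on opposite sides of the stub (70 mm tip to tip). The line through them is the mixer's y axis give or take 0.65 rad (37 degrees), wherever the drive stopped: this angle is NOT reported.
- head: Microtube head, 0.18 to 0.36 kg, standing upright on the bench on its collar. Origin: centre of the collar's lower rim; z up, x along the flat of the paddle. Grey disc 116 mm across, 40 to 48 mm above the origin; ten white capped microtubes in a circle (caps reach 53 mm, tips hang to 14 mm). Below it an aluminium collar 74 mm outside, bore 56.4 mm wide, 33 mm deep.
- head_grip (a point): On the head: centre of the upright black paddle grip on a stem over the disc, on the head's axis, 86 mm above its origin; axes as the head's. The paddle is 42 mm long (head's x), 11 mm thick (y), 34 mm high (69 to 103 mm above the origin). Half a turn of the head makes no difference.
- slot_entry (a point): Mouth of one of the two opposite bayonet slots in the collar, at its lower rim, 32.5 mm from the axis along the head's +x (the other at -x: both in line with the paddle). Slot 8.2 mm wide: 0.034 rad of play either side of a lug. Off the entry the rim rests on the lugs, origin 17.5 mm above hub_seat; at the entry the head falls to 5 mm, hanging on the slot's ceiling 12.5 mm above the rim.
- slot_notch (a point): Top of the locking notch, 19 mm above the rim, 30 degrees (0.52 rad) counter-clockwise from slot_entry seen from above. A level run (5 to 12.5 mm above the rim) leads to it from the entry. Turned 0.52 rad clockwise from the entry the lugs meet the end of the run (0.034 rad further at most) and the head drops the last 5 mm: rim flush on the flange, it turns no more.
- tube_rack: Bystander: blue rack full of microtubes, 72 x 200 x 52 mm. Origin under its centre.
- cup_head: Bystander: the mixer's black rubber cup for single tubes, taken off, 52 mm across, 46 mm high. Origin under its centre.
- marker: Bystander: marker pen lying along its x, 136 mm long, 16 mm thick.
- reagent_jar: Bystander: amber bottle, 56 mm across, 95 mm high. Origin under its centre.
- beaker: Bystander: small glass beaker, 62 mm across, 80 mm high. Origin under its centre.
- tip_box: Bystander: box of pipette tips with clear lid, 115 x 80 x 73 mm. Origin under its centre.
- dish_stack: Bystander: stack of three round dishes, 90 mm across, 43 mm high. Origin under its centre.

How it is judged:
On the way, in this order (a step that is already met when the one before it is completed fails the run):
1. the head hangs on the hub: collar over the lugs, 3 to 7.5 mm above the flange, on the hub axis within 4 mm (horizontal distance between head and hub_seat below 0.004 m and z of head in the frame of hub_seat between 0.003 and 0.0075 m), for 0.1 s.
2. the lugs have dropped into the locking notches: collar less than 2.5 mm above the flange (horizontal distance between head and hub_seat below 0.003 m and z of head in the frame of hub_seat below 0.0025 m), for 0.2 s.
At the end, for the whole second after the job is handed in: The microtube head is locked on the hub: its collar's rim within 2.5 mm of the flange's top (reached only with the lugs in the locking notches), centred within 3 mm, upright within 0.06 rad, at rest and released (all of step 2 and z of head in the frame of hub_seat above -0.0025 m and angle between head's own z axis and vertical below 0.06 rad and linear speed of head below 0.01 m/s); the robot touches nothing.
It fails at once if the head is forced against the mixer (more than 50 N) (contact force between head and mixer above 50 N).
It fails at once if the head is tipped by more than 0.5 rad (angle between head's own z axis and vertical above 0.5 rad).
It fails at once if a bystander is moved by more than 30 mm (distance of any of tube_rack, cup_head, marker, reagent_jar, beaker, tip_box, dish_stack from where it was at the start of the episode above 0.03 m).
It also fails if it takes over 72 s, if anything falls off the work surface, if the arm or the gripper's body presses on something with over 40 N, if the wrist force passes 120 N, or if a joint passes its speed limit or range.

## Working session

There is one attempt and no reset: what is moved stays moved. The work goes in short steps, Python scripts to look and compute and a tool call to move; the robot and the scene stay as the last step left them, time stands still between calls to the robot, and variables do not carry over. Pictures are saved under pics/ and viewed, and the job is handed in when it is done.

Besides the shell and the picture viewer there is one more tool, called after "Request:" as name(argument=value, ...) on one line, values as JSON. carry_out: Moves the arm, as the interface text tells. Its arguments: {"type":"object","properties":{"series":{"type":"string"},"grip_force":{"type":"number"}},"required":["series"]}

```bash
ls; mkdir -p pics
python3 - <<'E'
from bench import r,eyes,spotter
import cv2,numpy as np
o=r.get_obs()
for k,v in o.items(): print(k,np.round(v,4))
print(r.tip_reach)
for n in ["scene","top","wrist"]:
    p=eyes.grab_frame(n); cv2.imwrite(f"pics/a_{n}.png",p["color"])
    print(n,{k:np.round(v,4).tolist() for k,v in p.items() if k!="color"})
    for q in ["mixer","hub_seat","hub_lugs","head","head_grip","slot_entry","slot_notch"]:
        try: print(q,[(np.round(d["uv"],1).tolist(),round(d["confidence"],2)) for d in spotter.mark_of(p,q)][:3])
        except Exception as e: print(q,e)
E
```

```text
pics
clock 0.0
joints [ 1.0359  0.4778  0.0224  1.5565 -0.0115  1.1093 -0.0831]
qvel [-0.0008 -0.0003 -0.0005  0.0008  0.0003  0.001  -0.0009]
tau [-4.00000e-04 -5.96455e+01  1.60730e+00 -2.81200e+01  1.24000e-02
  9.40000e-03  1.00000e-04]
tcp_pos [ 0.2791 -0.6139  0.2383]
orientation [-3.0686e+00 -6.6490e-01  9.0000e-04]
contact_force [-0.1262 -0.1801 -0.2796]
moment [ 0.0112 -0.0503  0.0529]
grip_width 0.0854
0.008
scene {'intrinsics': [[348.4869, 0.0, 256.848], [0.0, 348.4869, 186.3657], [0.0, 0.0, 1.0]], 'D': [-0.0008, 0.0, 0.0, 0.0, 0.0], 'R': [[0.2509, 0.968, 0.0011], [0.6607, -0.1704, -0.7311], [-0.7075, 0.1841, -0.6823]], 't': [-0.1567, -0.2848, 1.7023], 'shot': 1}
mixer [([207.7, 196.5], 0.62)]
hub_seat [([202.6, 177.7], 0.67), ([139.3, 211.4], 0.21)]
hub_lugs [([203.3, 174.9], 0.79)]
head [([291.0, 200.1], 0.63)]
head_grip [([293.7, 183.7], 0.64), ([254.2, 210.5], 0.49)]
slot_entry [([345.7, 175.1], 0.75), ([298.8, 201.5], 0.58)]
slot_notch [([301.5, 196.5], 0.77)]
top {'intrinsics': [[478.2181, 0.0, 254.9023], [0.0, 478.2181, 193.6356], [0.0, 0.0, 1.0]], 'D': [-0.0604, 0.0, 0.0, 0.0, 0.0], 'R': [[-0.0183, -0.9998, -0.0028], [-0.9981, 0.0184, -0.0595], [0.0596, 0.0017, -0.9982]], 't': [0.0113, 0.5866, 1.3979], 'shot': 2}
mixer [([312.2, 230.8], 0.92)]
hub_seat []
hub_lugs [([316.8, 229.4], 0.7)]
head [([200.0, 214.6], 0.9)]
head_grip [([198.2, 208.6], 0.55), ([317.8, 230.7], 0.16)]
slot_entry []
slot_notch [([189.6, 213.4], 0.77), ([115.7, 238.7], 0.69)]
wrist {'intrinsics': [[268.831, 0.0, 256.9366], [0.0, 268.831, 194.1098], [0.0, 0.0, 1.0]], 'D': [-0.0461, 0.0, 0.0, 0.0, 0.0], 'T_tool_cam': [[-0.0006, -0.9554, -0.2952, 0.0766], [1.0, -0.0007, 0.0005, -0.0008], [-0.0007, -0.2952, 0.9554, -0.1336], [0.0, 0.0, 0.0, 1.0]], 'shot': 3}
mixer []
hub_seat []
hub_lugs []
head []
head_grip []
slot_entry []
slot_notch []
```

Run:
```python
import cv2
a=cv2.imread("pics/a_top.png");cv2.imwrite("pics/a_top2.png",cv2.resize(a[120:300,120:400],None,fx=2.85,fy=2.85,interpolation=cv2.INTER_CUBIC))
a=cv2.imread("pics/a_scene.png");cv2.imwrite("pics/a_scene2.png",cv2.resize(a[100:280,100:380],None,fx=2.85,fy=2.85,interpolation=cv2.INTER_CUBIC))
```

```text
(no output)
```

View pics/a_top.png

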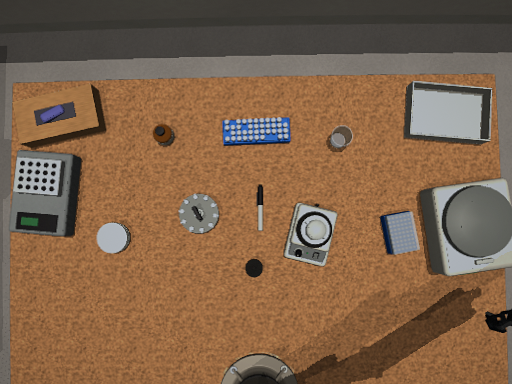

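View pics/a_top2.png

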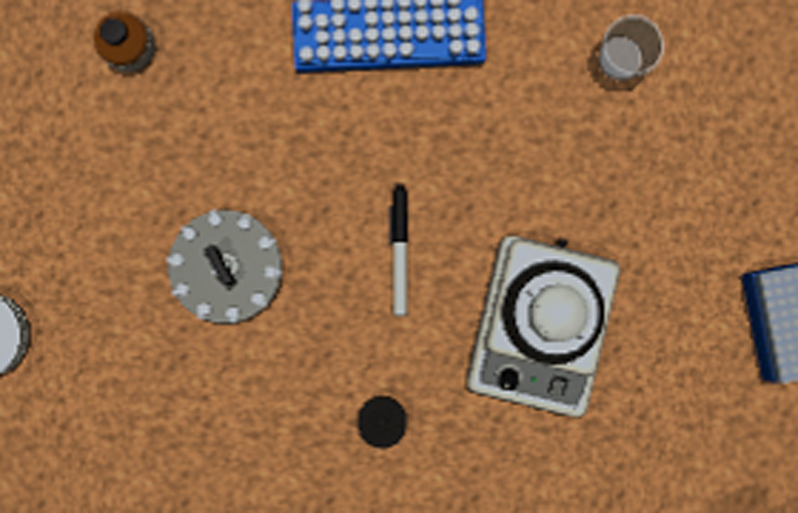

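View pics/a_scene2.png

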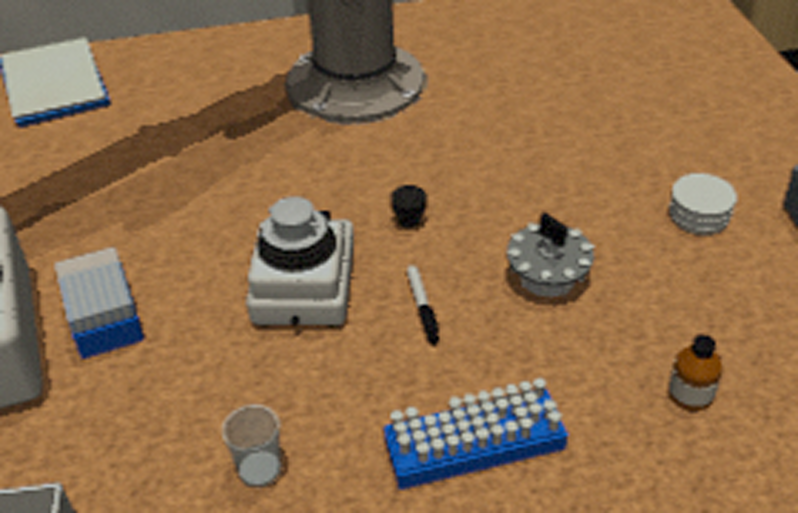

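```bash
cat > h.py <<'E'
import numpy as np,cv2
from scipy.spatial.transform import Rotation as Ro
from bench import r,eyes,spotter
def cam(p,o=None):
    if "R" in p: R=np.array(p["R"]);t=np.array(p["t"]);return R.T,-R.T@t
    Rt=Ro.from_rotvec(o["orientation"]).as_matrix();T=np.array(p["T_tool_cam"])
    return Rt@T[:3,:3],Rt@T[:3,3]+o["tcp_pos"]
def ray(p,uv,o=None):
    R,c=cam(p,o)
    q=cv2.undistortPoints(np.array([[uv]],float),np.array(p["intrinsics"]),np.array(p["D"]))[0,0]
    return c,R@np.array([q[0],q[1],1])
def onz(p,uv,z,o=None):
    c,d=ray(p,uv,o);return c+d*(z-c[2])/d[2]
def proj(p,X,o=None):
    R,c=cam(p,o)
    Rw=R.T
    return cv2.projectPoints(np.atleast_2d(X).astype(float),cv2.Rodrigues(Rw)[0],-Rw@c,np.array(p["intrinsics"]),np.array(p["D"]))[0][:,0]
E
python3 - <<'E'
from h import *
p=eyes.grab_frame("top");s=eyes.grab_frame("scene")
for q,z in [("mixer",0),("hub_lugs",.1345),("head",0),("head_grip",.086),("cup_head",0),("marker",.008),("dish_stack",0),("tip_box",0),("beaker",0),("tube_rack",0),("reagent_jar",0)]:
  for n,c in (("top",p),("scene",s)):
    d=spotter.mark_of(c,q)
    if d: print(q,n,np.round(onz(c,d[0]["uv"],z),4),round(d[0]["confidence"],2))
o=r.get_obs(); R=Ro.from_rotvec(o["orientation"]).as_matrix(); print(np.round(R,3))
print(np.round(onz(p,[312+10,231-0],.151),4))
E
```

```text
mixer top [ 0.4723 -0.1648  0.    ] 0.59
mixer scene [ 0.4605 -0.157   0.    ] 0.64
hub_lugs top [ 0.48   -0.1639  0.1345] 0.68
hub_lugs scene [ 0.4751 -0.1619  0.1345] 0.76
head top [0.5344 0.162  0.    ] 0.58
head scene [0.5496 0.1708 0.    ] 0.59
head_grip top [0.5387 0.1673 0.086 ] 0.64
head_grip scene [0.5284 0.1607 0.086 ] 0.89
cup_head top [ 0.4746 -0.1837  0.    ] 0.6
cup_head scene [0.3897 0.0095 0.    ] 0.55
marker scene [ 0.5704 -0.0102  0.008 ] 0.53
dish_stack top [0.4601 0.4223 0.    ] 0.87
dish_stack scene [ 0.4715  0.4211 -0.    ] 0.98
tip_box top [ 0.4713 -0.4254  0.    ] 0.72
tip_box scene [ 0.4606 -0.4079 -0.    ] 0.93
beaker top [ 0.7386 -0.2457  0.    ] 0.7
beaker scene [ 0.7502 -0.2418  0.    ] 0.71
tube_rack top [0.7686 0.004  0.    ] 0.66
tube_rack scene [7.66e-01 1.00e-04 0.00e+00] 0.77
reagent_jar top [0.7578 0.2709 0.    ] 0.83
reagent_jar scene [0.7659 0.2595 0.    ] 0.92
[[ 0.91   0.414  0.   ]
 [ 0.414 -0.91   0.   ]
 [ 0.    -0.    -1.   ]]
[ 0.4755 -0.177   0.151 ]
```

Request:
carry_out(series="2 -2 -2 0 1;2.4 -2 -2 0 1;2.4 -2 -2 0 1;2.4 -2 -1 0 1;2.4 -2 -1 0 1;2.4 -2 0 0 1;2.4 -2 0 0 1;2.4 -2 0 0 1")

```text
clock: 3.4
tcp_pos: [0.3847, -0.3901, 0.3195]
orientation: [3.07, 0.665, 0.0]
contact_force: [-0.4, -0.8, -0.0]
grip_width: 0.0856
```

Request:
carry_out(series="2.4 -2 0 0 1;2.4 -2 0 0 1;2.4 -2 0 0 1;2.4 -2 0 0 1;2.4 -2 0 0 1;2.4 -2 0 0 1;2.4 -2 0 0 1;1 -2 0 0 1")

```text
clock: 4.4
tcp_pos: [0.481, -0.1701, 0.3194]
orientation: [-3.07, -0.668, -0.001]
contact_force: [-0.1, 0.5, -0.7]
grip_width: 0.0853
```

Run:
```python
from h import *
o=r.get_obs();p=eyes.grab_frame("wrist");cv2.imwrite("pics/b.png",p["color"])
print(o["clock"],o["tcp_pos"],o["orientation"])
for q in ["mixer","hub_seat","hub_lugs"]: print(q,[(np.round(d["uv"],1).tolist(),round(d["confidence"],2)) for d in spotter.mark_of(p,q)][:3])
```

```text
4.4 [ 0.48096096 -0.17013132  0.31942146] [-3.06972528e+00 -6.67663024e-01 -1.06467995e-03]
mixer [([244.1, 163.0], 0.72)]
hub_seat [([250.7, 170.1], 0.96)]
hub_lugs [([247.0, 173.6], 0.89)]
```

View pics/b.png

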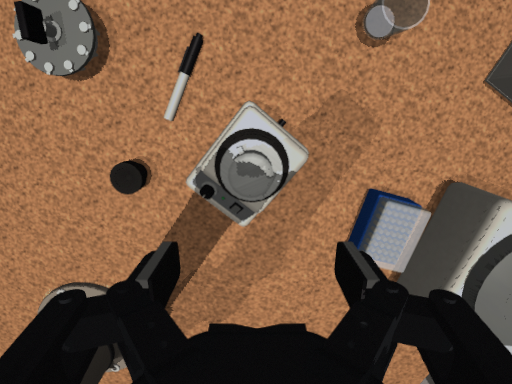

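Request:
carry_out(series="-1 0 2 0 1;-1 0 2 0 1;0 0 2 0 1;0 0 2 0 1;0 0 2 0 1;0 0 0 0 1;0 0 0 0 1")

```text
clock: 5.48
tcp_pos: [0.4622, -0.1809, 0.22]
orientation: [3.07, 0.663, 0.001]
contact_force: [-0.2, -0.5, -0.6]
grip_width: 0.0854
```

Run:
```python
from h import *
o=r.get_obs();p=eyes.grab_frame("wrist");cv2.imwrite("pics/c.png",p["color"])
np.savez("c.npz",tcp_pos=o["tcp_pos"],orientation=o["orientation"])
import pickle;pickle.dump((o,p),open("c.pkl","wb"))
print(o["clock"],o["tcp_pos"],o["orientation"])
for q,z in [("mixer",0),("hub_seat",.12),("hub_lugs",.1345)]:
  for d in spotter.mark_of(p,q): print(q,np.round(d["uv"],1),round(d["confidence"],2),np.round(onz(p,d["uv"],z,o),4))
u,v=256,150
a=p["color"][60:260,150:370];cv2.imwrite("pics/c2.png",cv2.resize(a,None,fx=3,fy=3,interpolation=cv2.INTER_CUBIC)[:600,:800])
```

```text
5.475 [ 0.46220573 -0.18088698  0.22002389] [3.07011075e+00 6.63199300e-01 1.17697023e-03]
hub_seat [247.3 169.3] 0.98 [ 0.4834 -0.1613  0.12  ]
hub_seat [18.5  1.6] 0.39 [0.5333 0.0583 0.12  ]
hub_seat [245.  175.7] 0.23 [ 0.4773 -0.1618  0.12  ]
hub_lugs [244.9 173.7] 0.93 [ 0.4822 -0.1602  0.1345]
```

View pics/c2.png

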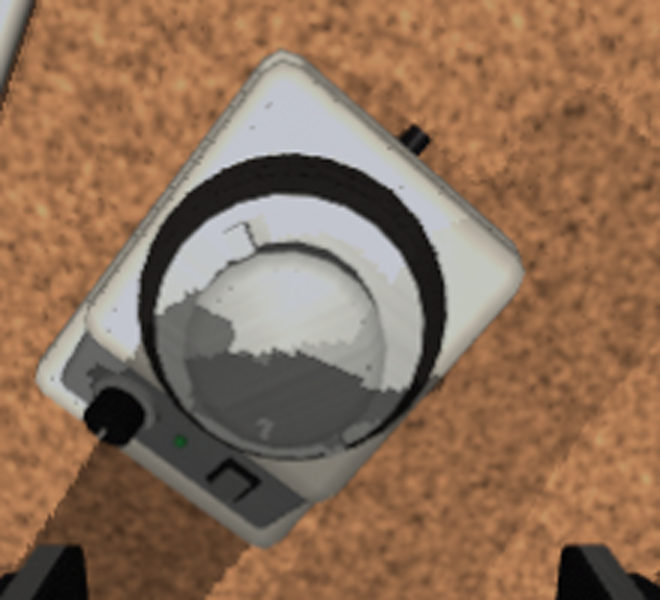

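```bash
cat > ov.py <<'E'
from h import *
import pickle,sys
o,p=pickle.load(open(sys.argv[1],"rb"));cx,cy=float(sys.argv[2]),float(sys.argv[3]);angs=[float(a) for a in sys.argv[5:]]
f=4;u0,v0,w,h=int(sys.argv[4].split(',')[0]),int(sys.argv[4].split(',')[1]),140,140
g=cv2.resize(p["color"][v0:v0+h,u0:u0+w],None,fx=f,fy=f,interpolation=cv2.INTER_CUBIC)
lab=cv2.cvtColor(g,cv2.COLOR_BGR2LAB);lab[...,0]=cv2.createCLAHE(4,(4,4)).apply(lab[...,0]);g=cv2.cvtColor(lab,cv2.COLOR_LAB2BGR)
def dr(P,c,cl=True):
    q=((proj(p,np.array(P),o)-[u0-.0,v0-.0]+.5)*f-.5)
    cv2.polylines(g,[np.round(q*8).astype(np.int32)],cl,c,1,cv2.LINE_AA,3)
t=np.linspace(0,2*np.pi,73)
for R,z,c in [(.040,.12,(0,0,255)),(.027,.147,(0,255,0)),(.022,.151,(0,255,0))]:
    dr(np.c_[cx+R*np.cos(t),cy+R*np.sin(t),0*t+z],c)
for a in angs:
    e=np.array([np.cos(a),np.sin(a)]);n=np.array([-e[1],e[0]])
    for s in (1,-1):
        for z,c in ((.1375,(255,0,0)),):
            dr([np.r_[np.array([cx,cy])+s*e*l+n*k,z] for l,k in ((.027,.003),(.035,.003),(.035,-.003),(.027,-.003))],c)
cv2.imwrite("pics/"+sys.argv[1][:-4]+"_ov.png",g)
E
cp c.pkl c0.pkl; python3 ov.py c.pkl 0.4800 -0.1615 180,90 1.35; python3 ov.py c0.pkl 0 0 180,90
```

```text
(no output)
```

View pics/c_ov.png

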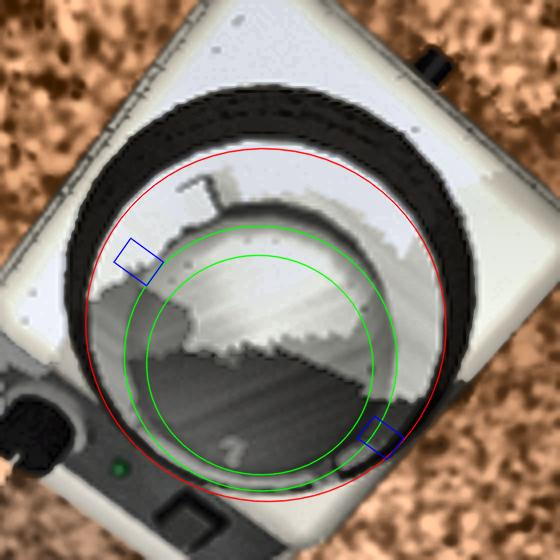

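View pics/c0_ov.png

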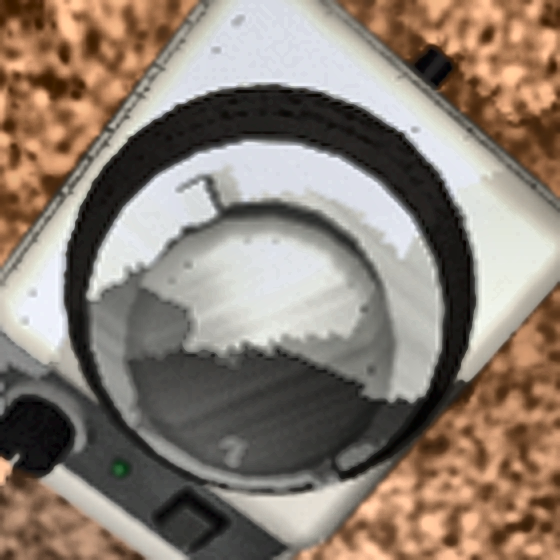

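```bash
python3 ov.py c.pkl 0.4813 -0.1603 180,90 0.78
```

```text
(no output)
```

View pics/c_ov.png

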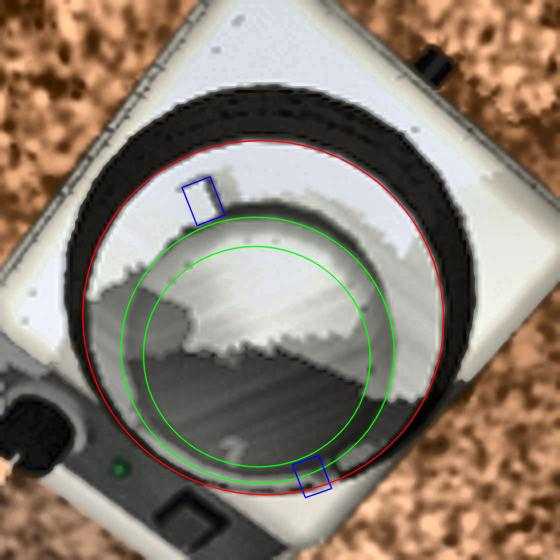

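Request:
carry_out(series="1 0 0 0.18 1;0 0 0 0.18 1;0 0 0 0.18 1;0 0 0 0.18 1;0 0 0 0.18 1;0 0 0 0.18 1;0 0 0 0.18 1;0 0 0 0 1")

```text
clock: 6.68
tcp_pos: [0.4713, -0.1758, 0.2197]
orientation: [2.874, -1.269, 0.001]
contact_force: [-0.1, 0.7, -0.2]
grip_width: 0.0857
```

```bash
python3 - <<'E'
from h import *
import pickle
o=r.get_obs();p=eyes.grab_frame("wrist");cv2.imwrite("pics/d.png",p["color"])
pickle.dump((o,p),open("d.pkl","wb"))
print(o["clock"],o["tcp_pos"],o["orientation"],o["joints"],proj(p,[.4813,-.1603,.12],o))
for q,z in [("hub_seat",.12),("hub_lugs",.1345)]:
  for d in spotter.mark_of(p,q): print(q,np.round(d["uv"],1),round(d["confidence"],2),np.round(onz(p,d["uv"],z,o),4))
E
cp d.pkl d0.pkl;python3 ov.py d.pkl 0.4813 -0.1603 190,90 0.78;python3 ov.py d0.pkl 0 0 190,90
```

```text
6.675 [ 0.4712591  -0.17579049  0.21972993] [ 2.87402014e+00 -1.26861769e+00  1.17280632e-03] [ 0.29860846  0.21929394 -0.07571533  1.97763404  0.02052689  0.94464664
 -2.18948809] [[238.99987701 202.288014  ]]
hub_seat [239.2 201.9] 0.92 [ 0.4814 -0.1607  0.12  ]
hub_lugs [238.7 205. ] 0.98 [ 0.4824 -0.1626  0.1345]
```

View pics/d_ov.png

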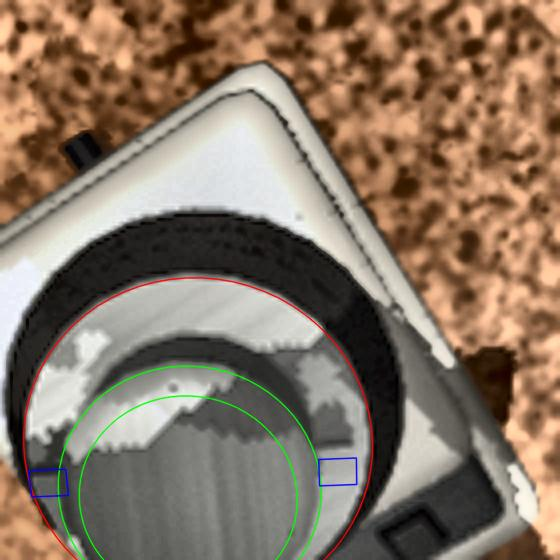

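View pics/d0_ov.png

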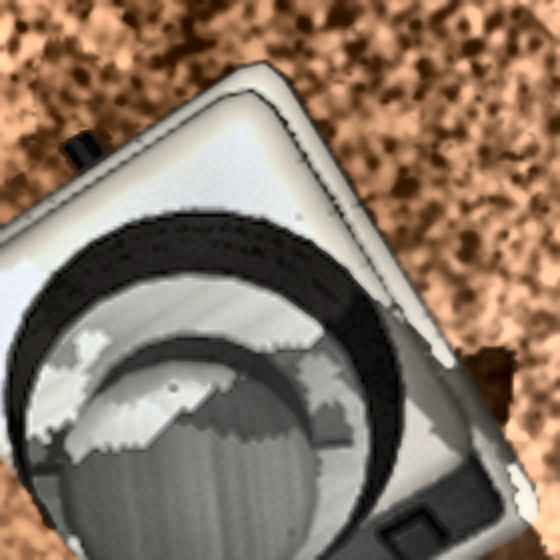

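```bash
python3 - <<'E'
s=open('ov.py').read()
s=s.replace("((.1375,(255,0,0)),)","((.1375,(255,0,0)),(.1315,(255,255,0)))")
open('ov.py','w').write(s)
E
python3 ov.py d.pkl 0.4815 -0.161 190,90 0.84;python3 ov.py c.pkl 0.4815 -0.161 180,90 0.84
python3 -c "
import cv2,numpy as np
cv2.imwrite('pics/cd.png',cv2.resize(np.hstack([cv2.imread('pics/c_ov.png'),cv2.imread('pics/d_ov.png')])[150:],(800,292)))
c=cv2.imread('pics/c_ov.png')[400:520,260:420];e=cv2.imread('pics/d_ov.png')[400:520,280:440];k=cv2.imread('pics/c0_ov.png')[400:520,260:420]
f=cv2.imread('pics/d_ov.png')[400:520,0:160]
cv2.imwrite('pics/cd2.png',cv2.resize(np.vstack([np.hstack([c,k]),np.hstack([f,e])]),None,fx=2.4,fy=2.4))
"
```

```text
(no output)
```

View pics/cd2.png

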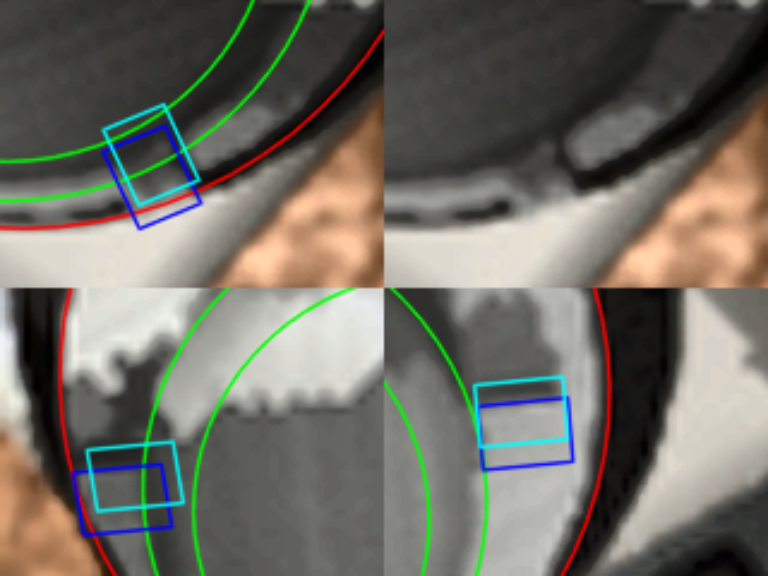

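Request:
carry_out(series="0 0 -0.5 -0.176 1;0 0 -0.5 -0.176 1;0 0 -0.5 -0.176 1;0 0 -0.5 -0.176 1;0 0 0 -0.176 1;0 0 0 -0.176 1;0 0 0 -0.176 1;0 0 0 -0.176 1")

```text
clock: 7.82
tcp_pos: [0.471, -0.1759, 0.2394]
orientation: [3.009, 0.903, 0.0]
contact_force: [-0.4, -0.5, -0.3]
grip_width: 0.0854
```

Request:
carry_out(series="2.5 -2.6 0 0 1;3.1 -3.2 0 0 1;3.1 -3.2 0 0 1;3.1 -3.2 0 0 1;3.1 -3.2 0 0 1;3.1 -3.2 0 0 1;3.1 -3.2 0 0 1;2.4 -2.5 0 0 1")

```text
clock: 8.82
tcp_pos: [0.5363, 0.1579, 0.2394]
orientation: [-3.011, -0.896, -0.001]
contact_force: [0.5, 0.3, -1.0]
grip_width: 0.0853
```

```bash
cat > hd.py <<'E'
from h import *
import sys,pickle
n=sys.argv[1]
o=r.get_obs();p=eyes.grab_frame("wrist");cv2.imwrite(f"pics/{n}.png",p["color"]);pickle.dump((o,p),open(n+".pkl","wb"))
R=Ro.from_rotvec(o["orientation"]).as_matrix();print(o["clock"],o["tcp_pos"],"yaw",np.arctan2(R[1,0],R[0,0]),"tilt",R[:,2])
for q,z in [("head",0),("head_grip",.086)]:
  for d in spotter.mark_of(p,q): print(q,np.round(d["uv"],1),round(d["confidence"],2),np.round(onz(p,d["uv"],z,o),4))
E
python3 hd.py e
```

```text
8.825 [0.53630727 0.15793257 0.23943756] yaw 0.5783498151373963 tilt [ 2.46508840e-04  6.05555447e-04 -9.99999786e-01]
head [252.4 168.1] 0.64 [0.5325 0.1636 0.    ]
head_grip [249.8 180.1] 0.77 [0.5353 0.1672 0.086 ]
```

View pics/e.png

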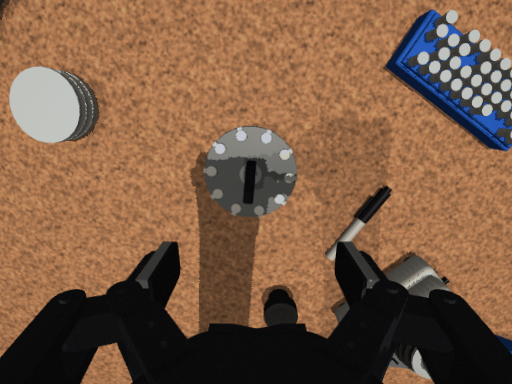

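```bash
cat > fit.py <<'E'
from h import *
import pickle,sys
o,p=pickle.load(open(sys.argv[1],"rb"));cx,cy,a=map(float,sys.argv[2:5]);u0,v0=map(int,sys.argv[5].split(','))
f=5;w=h=115
g=cv2.resize(p["color"][v0:v0+h,u0:u0+w],None,fx=f,fy=f,interpolation=cv2.INTER_CUBIC)
g=np.clip(g.astype(float)*1.6,0,255).astype(np.uint8)
def dr(P,c):
    q=((proj(p,np.array(P),o)-[u0,v0]+.5)*f-.5);cv2.polylines(g,[np.round(q*8).astype(np.int32)],True,c,1,cv2.LINE_AA,3)
t=np.linspace(0,2*np.pi,73)
for R,z in ((.058,.048),(.058,.040)): dr(np.c_[cx+R*np.cos(t),cy+R*np.sin(t),0*t+z],(0,0,255))
e=np.array([np.cos(a),np.sin(a)]);n=np.array([-e[1],e[0]])
for z,c in ((.103,(0,255,0)),(.069,(255,255,0))): dr([np.r_[np.array([cx,cy])+e*l+n*k,z] for l,k in ((.021,.0055),(.021,-.0055),(-.021,-.0055),(-.021,.0055))],c)
cv2.imwrite("pics/"+sys.argv[1][:-4]+"_fit.png",g)
E
python3 fit.py e.pkl .536 .166 .575 195,115
```

```text
(no output)
```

View pics/e_fit.png

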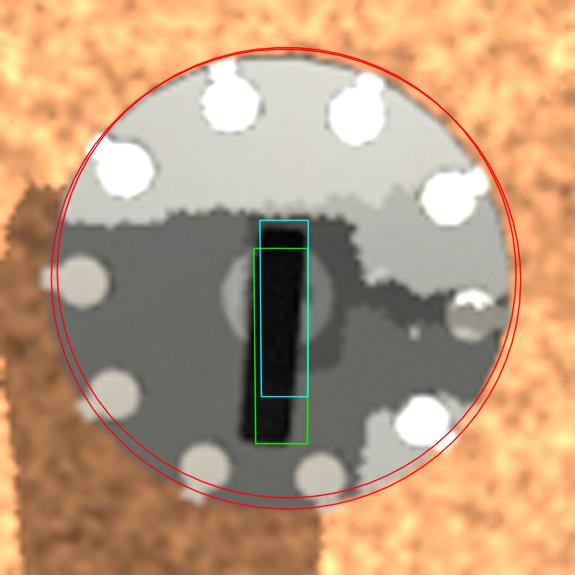

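```bash
python3 fit.py e.pkl .535 .1678 .51 195,115
```

```text
(no output)
```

View pics/e_fit.png

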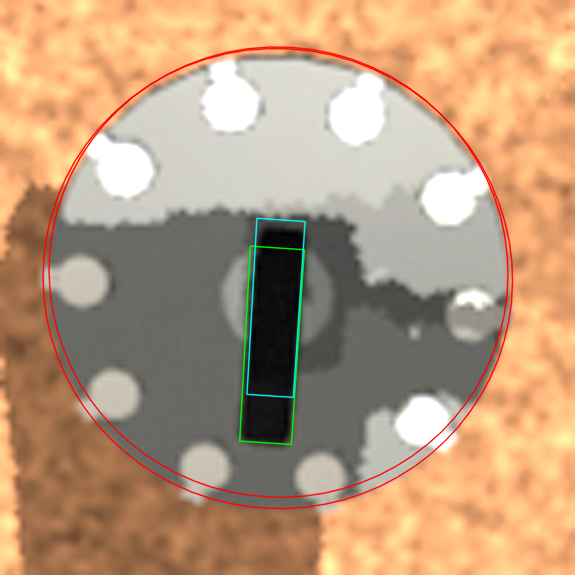

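Request:
carry_out(series="0.43 -0.9 1.5 0.068 1;0 0 2 0 1;0 0 2 0 1;0 0 2 0 1;0 0 1.5 0 1;0 0 0 0 1;0 0 0 0 1")

```text
clock: 9.85
tcp_pos: [0.5354, 0.1657, 0.15]
orientation: [3.041, 0.787, 0.002]
contact_force: [0.2, 1.1, 0.5]
grip_width: 0.0857
```

```bash
python3 hd.py f; python3 fit.py f.pkl .535 .1678 .51 195,140
```

```text
9.85 [0.5353701  0.16565171 0.14996014] yaw 0.5066112769619736 tilt [ 9.75086639e-04  2.03773057e-04 -9.99999504e-01]
head [257.8 185.1] 0.78 [0.5351 0.165  0.    ]
head_grip [253.9 214.8] 0.77 [0.5327 0.1675 0.086 ]
```

View pics/f_fit.png

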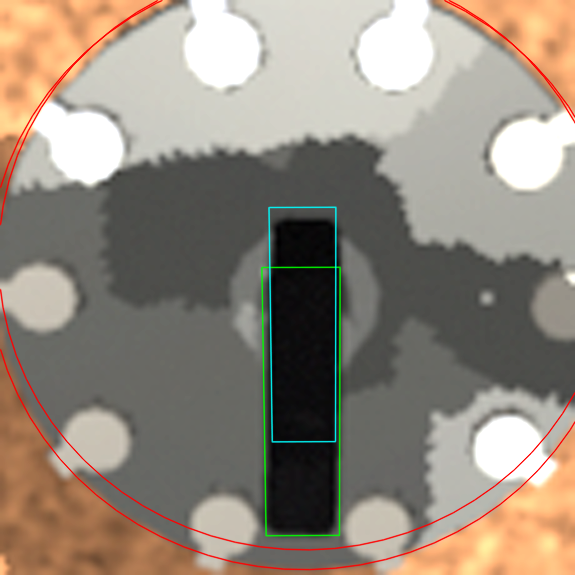

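Request:
carry_out(series="0 -0.2 1 0 1;0 0 1.5 0 1;0 0 1.5 0 1;0 0 1.5 0 1;0 0 1 0 1;0 0 0.5 0 1;0 0 0 0 1;0 0 0 0 1", grip_force=60)

```text
clock: 11.0
tcp_pos: [0.5343, 0.1677, 0.0797]
orientation: [-3.041, -0.787, -0.001]
contact_force: [0.7, 0.1, -0.5]
grip_width: 0.0854
```

Request:
carry_out(series="0 0 0 0 0.5;0 0 0 0 0.2;0 0 0 0 0;0 0 0 0 0;0 0 0 0 0;0 0 0 0 0;0 0 0 0 0", grip_force=60)

```text
clock: 11.88
tcp_pos: [0.5343, 0.1676, 0.0798]
orientation: [3.041, 0.787, 0.001]
contact_force: [-1.6, -0.7, 5.2]
grip_width: 0.01
```

Request:
carry_out(series="0 0 -0.5 0 0;0 0 -1.5 0 0;0 0 -3 0 0;0 0 -4 0 0;0 0 -4 0 0;0 0 -3 0 0;0 0 -2 0 0;0 0 0 0 0")

```text
clock: 12.88
tcp_pos: [0.5346, 0.168, 0.2613]
orientation: [-3.041, -0.788, -0.006]
contact_force: [0.1, 1.1, -3.2]
grip_width: 0.0101
```

```bash
python3 hd.py g
python3 - <<'E'
from h import *
s=eyes.grab_frame("scene");cv2.imwrite("pics/g_s.png",cv2.resize(s["color"][80:280,180:400],None,fx=3,fy=3))
print(r.get_obs()["contact_force"],r.get_obs()["moment"])
E
```

```text
12.875 [0.53457576 0.16801735 0.26134543] yaw 0.5068645506093108 tilt [ 0.00350456  0.0011369  -0.99999321]
head [258.5 206.9] 0.72 [0.4786 0.1345 0.    ]
head_grip [257.  259.4] 0.84 [0.4408 0.1163 0.086 ]
[-0.39794645  0.91147359 -3.28138149] [ 0.02878807  0.03359311 -0.0308821 ]
```

View pics/g.png

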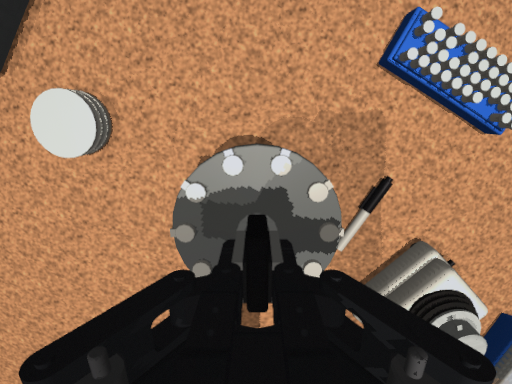

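View pics/g_s.png

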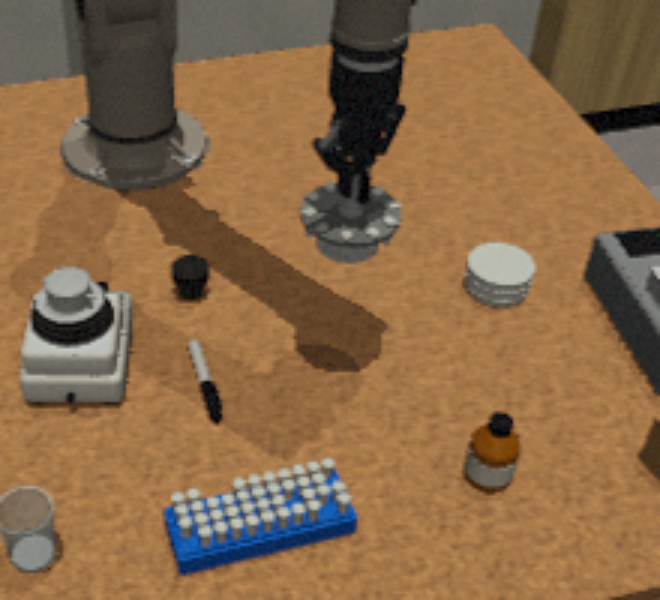

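```bash
sed -e 's/z,c in ((.103/z,c in ((.103+Z/;s/(.069,/(.069+Z,/;s/(.058,.048),(.058,.040)/(.058,.048+Z),(.058,.040+Z),(.037,.02+Z)/;s/f=5;w=h=115/f=3;w=200;h=180;Z=float(sys.argv[6])/' fit.py > fit2.py; python3 fit2.py g.pkl .5346 .168 .507 155,115 .1815
```

```text
(no output)
```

View pics/g_fit.png

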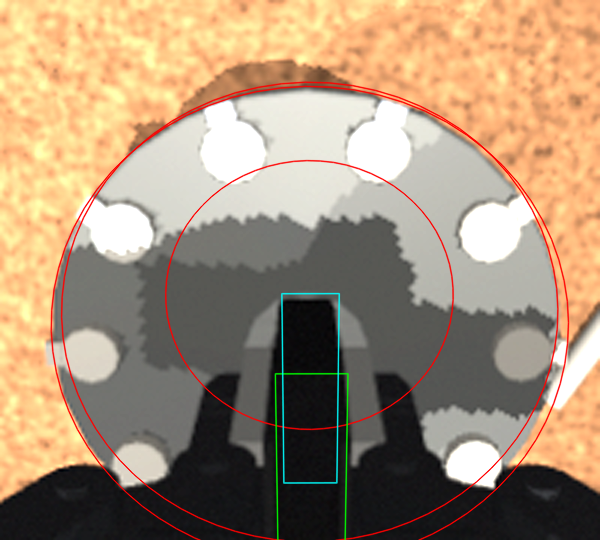

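Request:
carry_out(series="-0.6 0.8 0 0 0;-1.5 1.8 0 0 0;-2 2.6 0 0 0;-2 2.6 0 0 0;-2 2.6 0 0 0;-2 2.6 0 0 0;-2 2.6 0 0 0;-2 2.6 0 0 0")

```text
clock: 14.08
tcp_pos: [0.4981, -0.0618, 0.2588]
orientation: [-3.041, -0.787, 0.002]
contact_force: [-0.1, 0.6, -2.8]
grip_width: 0.0103
```

Request:
carry_out(series="-2 2.6 0 0 0;-2 2.4 0 0 0;-1.5 1.8 0 0 0;-1 1.2 0 0 0;0 0 0 -0.13 0;0 0 0 -0.13 0;0 0 0 -0.133 0;0 0 0 0 0")

```text
clock: 15.08
tcp_pos: [0.4808, -0.1614, 0.259]
orientation: [-2.829, -1.365, 0.0]
contact_force: [1.2, 0.2, -2.9]
grip_width: 0.0102
```

```bash
cat > st.py <<'E'
from h import *
import sys
o=r.get_obs();R=Ro.from_rotvec(o["orientation"]).as_matrix();t=o["tcp_pos"]
print(o["clock"],t,"yaw",np.arctan2(R[1,0],R[0,0]),"tilt",R[:2,2],"F",o["contact_force"],"M",o["moment"])
d=np.array([.4815 if len(sys.argv)<2 else float(sys.argv[1]),-.161 if len(sys.argv)<3 else float(sys.argv[2]),0])-t
print("tool delta cm",100*(R.T@d)[:2])
E
python3 st.py; python3 hd.py i
python3 - <<'E'
from h import *
s=eyes.grab_frame("scene");cv2.imwrite("pics/i_s.png",cv2.resize(s["color"][80:280,100:320],None,fx=3,fy=3))
E
```

```text
15.075 [ 0.48078055 -0.16139491  0.25904912] yaw 0.8989779187336238 tilt [-0.00045461  0.00031869] F [ 1.22390085  0.22297351 -2.91502825] M [ 0.01008028  0.01175045 -0.03632006]
tool delta cm [0.07655663 0.04608665]
15.075 [ 0.48078055 -0.16139491  0.25904912] yaw 0.8989779187336238 tilt [-4.54606407e-04  3.18688060e-04 -9.99999846e-01]
head [257.9 207.8] 0.64 [ 0.4402 -0.2146  0.    ]
```

View pics/i_s.png

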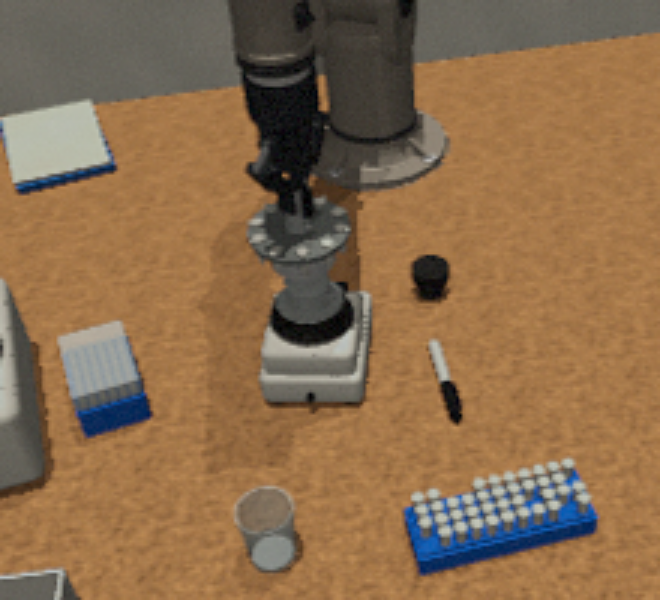

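View pics/i.png

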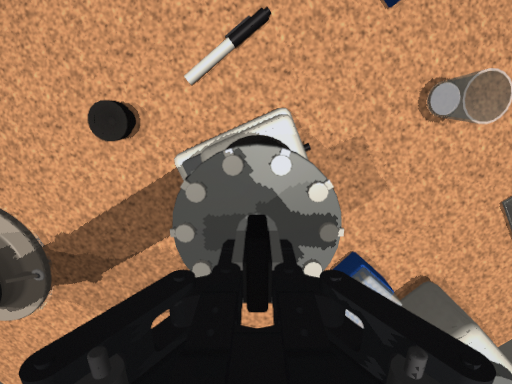

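Run:
```python
from h import *
s=eyes.grab_frame("scene");f=6;u0,v0,w,h=165,140,75,85
g=cv2.resize(s["color"][v0:v0+h,u0:u0+w],None,fx=f,fy=f,interpolation=cv2.INTER_CUBIC)
t=np.linspace(0,2*np.pi,73)
def c(x,y,R,z,col):
    q=(proj(s,np.c_[x+R*np.cos(t),y+R*np.sin(t),0*t+z])-[u0,v0]+.5)*f-.5
    cv2.polylines(g,[np.round(q*8).astype(np.int32)],True,col,1,cv2.LINE_AA,3)
Z=.259-.0798;x,y=.4808,-.1614
c(x,y,.058,.048+Z,(0,0,255));c(x,y,.037,Z,(0,0,255));c(x,y,.037,Z+.033,(0,0,255))
x,y=.4815,-.161
c(x,y,.040,.12,(0,255,0));c(x,y,.022,.151,(0,255,0));c(x,y,.027,.147,(0,255,0))
cv2.imwrite("pics/j.png",g)
```

```text
(no output)
```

View pics/j.png

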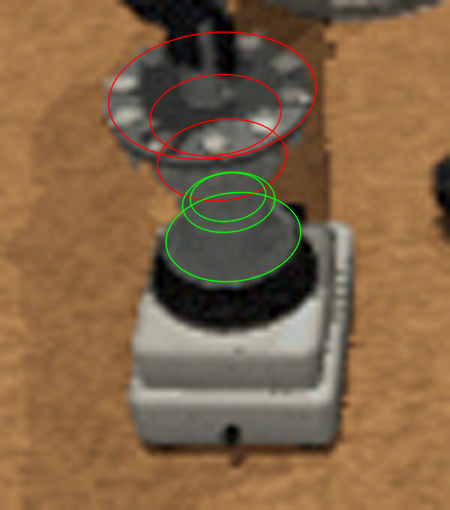

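Request:
carry_out(series="0.08 0.05 0.5 0 0;0 0 1 0 0;0 0 0.8 0 0;0 0 0 0 0;0 0 0.3 0 0;0 0 0.2 0 0;0 0 0 0 0")

```text
clock: 16.2
tcp_pos: [0.4818, -0.1612, 0.2313]
orientation: [-2.829, -1.366, 0.0]
contact_force: [-0.1, -0.9, -2.7]
grip_width: 0.0101
```

```bash
python3 st.py
```

```text
16.2 [ 0.48182187 -0.16117797  0.23126353] yaw 0.8997988368496925 tilt [-7.31470213e-05  2.69111587e-06] F [-0.09803005 -0.88235613 -2.66277383] M [-0.00915526 -0.00959467  0.00740756]
tool delta cm [-0.00507076 -0.034911  ]
```

Request:
carry_out(series="0 0 0.2 0 0;0 0 0 0 0;0 0 0.2 0 0;0 0 0 0 0")

```text
clock: 16.7
tcp_pos: [0.4817, -0.1612, 0.2271]
orientation: [-2.829, -1.366, 0.0]
contact_force: [-0.7, 0.1, -2.7]
grip_width: 0.01
```

```bash
python3 st.py
```

```text
16.7 [ 0.48172451 -0.16119471  0.22711245] yaw 0.8997708107787619 tilt [-3.60171091e-04  7.43712703e-05] F [-0.65729757  0.10860441 -2.70766443] M [-0.03283326 -0.00428967 -0.04736907]
tool delta cm [ 0.00505302 -0.02223394]
```

Request:
carry_out(series="0 0 0.2 0 0;0 0 0 0 0;0 0 0.2 0 0;0 0 0 0 0")

```text
clock: 17.2
tcp_pos: [0.4817, -0.1612, 0.2231]
orientation: [-2.829, -1.366, 0.0]
contact_force: [-0.0, 0.1, -2.8]
grip_width: 0.0102
```

Request:
carry_out(series="0 0 0.2 0 0;0 0 0 0 0;0 0 0.2 0 0;0 0 0 0 0")

```text
clock: 17.7
tcp_pos: [0.4817, -0.1612, 0.2191]
orientation: [-2.829, -1.366, 0.0]
contact_force: [-0.3, 0.1, -2.7]
grip_width: 0.0099
```

```bash
python3 st.py
```

```text
17.7 [ 0.48173532 -0.16117758  0.21912576] yaw 0.8997811812128261 tilt [-3.18202162e-04  6.79372599e-05] F [-0.29759998  0.06586663 -2.74878821] M [ 0.00601844  0.01545724 -0.04157904]
tool delta cm [ 0.00244604 -0.02308497]
```

Request:
carry_out(series="0 0 0.1 0 0;0 0 0 0 0;0 0 0.1 0 0;0 0 0 0 0")

```text
clock: 18.2
tcp_pos: [0.4819, -0.1612, 0.2173]
orientation: [2.829, 1.366, 0.0]
contact_force: [0.3, -0.6, -2.4]
grip_width: 0.0101
```

Request:
carry_out(series="0 0 0.1 0 0;0 0 0 0 0")

```text
clock: 18.45
tcp_pos: [0.4821, -0.1612, 0.2168]
orientation: [2.829, 1.366, 0.001]
contact_force: [-1.2, -0.3, 2.2]
grip_width: 0.0099
```

Request:
carry_out(series="0 0 0.05 0.02 0;0 0 0 0 0;0 0 0 0.02 0;0 0 0 0 0")

```text
clock: 18.95
tcp_pos: [0.4816, -0.1611, 0.2152]
orientation: [-2.856, -1.308, 0.001]
contact_force: [0.5, 0.3, -1.7]
grip_width: 0.0101
```

Request:
carry_out(series="0 0 0 0.02 0;0 0 0 0 0;0 0 0 0.02 0;0 0 0 0 0")

```text
clock: 19.45
tcp_pos: [0.4817, -0.1612, 0.2157]
orientation: [-2.882, -1.251, 0.0]
contact_force: [-0.5, -0.1, -2.6]
grip_width: 0.0102
```

```bash
python3 st.py
```

```text
19.45 [ 0.48173493 -0.16120934  0.21571584] yaw 0.8194189516777931 tilt [-2.90738865e-04 -4.42579930e-05] F [-0.50296269 -0.07382251 -2.61679003] M [ 0.02384479 -0.02399145  0.05789563]
tool delta cm [ 0.00423911 -0.02752662]
```

Request:
carry_out(series="0 0 0.15 0 0;0 0 0 0 0;0 0 0.15 0 0;0 0 0 0 0")

```text
clock: 19.95
tcp_pos: [0.4818, -0.1612, 0.2127]
orientation: [-2.881, -1.252, 0.0]
contact_force: [0.3, -0.4, -3.9]
grip_width: 0.0104
```

```bash
python3 st.py
```

```text
19.95 [ 0.48178053 -0.16119269  0.21267873] yaw 0.8197342882492423 tilt [-1.86518225e-04  3.00997609e-05] F [ 0.34510485 -0.39906745 -3.92395949] M [-0.03484198 -0.01705181  0.02644658]
tool delta cm [-0.00281992 -0.03031855]
```

Inside the slots. Continuing down gently.

Request:
carry_out(series="0 0 0.2 0 0;0 0 0 0 0;0 0 0.2 0 0;0 0 0 0 0")

```text
clock: 20.45
tcp_pos: [0.4818, -0.1612, 0.2086]
orientation: [-2.881, -1.252, 0.0]
contact_force: [0.5, -0.4, -2.8]
grip_width: 0.0101
```

Request:
carry_out(series="0 0 0.15 0 0;0 0 0 0 0;0 0 0.15 0 0;0 0 0 0 0")

```text
clock: 20.95
tcp_pos: [0.4818, -0.1612, 0.2057]
orientation: [-2.881, -1.252, 0.0]
contact_force: [-0.7, 0.5, -3.7]
grip_width: 0.0103
```

```bash
python3 st.py
```

```text
20.95 [ 0.48176787 -0.16117935  0.20568214] yaw 0.8198366472388069 tilt [-2.15127155e-04  3.21453793e-05] F [-0.73071245  0.46386339 -3.72232655] M [ 0.02496191 -0.03712878  0.00890391]
tool delta cm [-0.0026303  -0.02813424]
```

Request:
carry_out(series="0 0 0.1 0 0;0 0 0 0 0;0 0 0.07 0 0;0 0 0 0 0")

```text
clock: 21.45
tcp_pos: [0.482, -0.1613, 0.2046]
orientation: [2.881, 1.252, 0.0]
contact_force: [-2.0, 0.7, 4.2]
grip_width: 0.0103
```

```bash
python3 st.py
```

```text
21.45 [ 0.48200197 -0.1612758   0.20463909] yaw 0.8196244239513067 tilt [ 0.00039361 -0.0002506 ] F [-1.99996906  0.69442155  4.22988513] M [0.2302365  0.51910815 0.02155807]
tool delta cm [-0.0158508  -0.06489893]
```

Request:
carry_out(series="0 0 -0.05 0.04 0;0 0 0 0.04 0;0 0 0 0.04 0;0 0 0 0.04 0;0 0 0 0.04 0;0 0 0 0 0")

```text
clock: 22.2
tcp_pos: [0.4822, -0.1611, 0.2047]
orientation: [2.991, 0.959, 0.001]
contact_force: [0.4, 0.5, -0.0]
grip_width: 0.0104
```

```bash
python3 st.py
```

```text
22.2 [ 0.48217722 -0.16113659  0.2046877 ] yaw 0.6202471611966776 tilt [ 7.51831321e-04 -9.81285797e-05] F [ 0.36886819  0.52179903 -0.0191868 ] M [ 0.09892012 -0.03815804  0.02082339]
tool delta cm [-0.05852382 -0.06105634]
```

Request:
carry_out(series="0 0 0 0.04 0;0 0 0 0.04 0;0 0 0 0.04 0;0 0 0 0.04 0;0 0 0 0.04 0;0 0 0 0 0")

```text
clock: 22.95
tcp_pos: [0.4821, -0.1612, 0.2046]
orientation: [3.072, 0.656, 0.001]
contact_force: [0.5, -0.3, -0.2]
grip_width: 0.0101
```

Request:
carry_out(series="0 0 0 0.02 0;0 0 0 0.02 0;0 0 0 0 0")

```text
clock: 23.32
tcp_pos: [0.4819, -0.1611, 0.2046]
orientation: [-3.085, -0.593, -0.0]
contact_force: [0.4, 0.8, -0.9]
grip_width: 0.0105
```

```bash
python3 st.py
```

```text
23.325 [ 0.48185569 -0.16114425  0.20459513] yaw 0.37971938907975655 tilt [1.65196467e-05 2.62308727e-05] F [ 0.36998041  0.81075661 -0.89950123] M [ 0.12407923  0.01684809 -0.03093807]
tool delta cm [-0.02820169 -0.02620839]
```

Now toward the end of the run in small turns with a light push.

Request:
carry_out(series="0 0 0.05 0.02 0;0 0 0 0 0;0 0 0 0.015 0;0 0 0 0 0")

```text
clock: 23.82
tcp_pos: [0.4819, -0.1611, 0.2042]
orientation: [-3.095, -0.539, -0.0]
contact_force: [-0.5, 0.8, 2.9]
grip_width: 0.0103
```

```bash
python3 st.py
```

```text
23.825 [ 0.48194626 -0.16105551  0.20416225] yaw 0.34466954858964444 tilt [1.69699773e-04 9.37670603e-05] F [-0.46148202  0.83065502  2.87632865] M [0.53743577 0.17707919 0.09650657]
tool delta cm [-0.0440335  -0.01967188]
```

Request:
carry_out(series="0 0 0 0.015 0;0 0 0 0 0")

```text
clock: 24.08
tcp_pos: [0.4818, -0.1616, 0.2037]
orientation: [3.099, 0.515, -0.0]
contact_force: [1.1, -0.1, -2.8]
grip_width: 0.0101
```

Request:
carry_out(series="0 0 0 0.015 0;0 0 0 0 0")

```text
clock: 24.32
tcp_pos: [0.4818, -0.1614, 0.2038]
orientation: [3.103, 0.492, -0.0]
contact_force: [0.8, -0.1, -3.9]
grip_width: 0.0101
```

```bash
python3 st.py
```

```text
24.325 [ 0.48176408 -0.16140257  0.20380048] yaw 0.3143025400770396 tilt [-0.00025965 -0.00015847] F [ 0.82672373 -0.10158212 -3.87918281] M [-0.05643537 -0.23380542 -0.01609168]
tool delta cm [-0.00663813 -0.04788438]
```

Request:
carry_out(series="0 0 0.1 0 0;0 0 0 0 0")

```text
clock: 24.58
tcp_pos: [0.4818, -0.1613, 0.203]
orientation: [3.103, 0.492, -0.0]
contact_force: [0.9, -0.1, -3.2]
grip_width: 0.0099
```

Request:
carry_out(series="0 0 0.1 0 0;0 0 0 0 0")

```text
clock: 24.82
tcp_pos: [0.4818, -0.1612, 0.202]
orientation: [3.103, 0.492, -0.0]
contact_force: [-0.0, -0.1, -3.0]
grip_width: 0.01
```

Request:
carry_out(series="0 0 0.1 0 0;0 0 0 0 0")

```text
clock: 25.08
tcp_pos: [0.4818, -0.1612, 0.201]
orientation: [-3.103, -0.492, 0.0]
contact_force: [-0.2, -0.3, -3.4]
grip_width: 0.0099
```

Request:
carry_out(series="0 0 0.1 0 0;0 0 0 0 0;0 0 0 0 0")

```text
clock: 25.45
tcp_pos: [0.4818, -0.1612, 0.2001]
orientation: [-3.103, -0.492, 0.0]
contact_force: [-0.3, -0.2, -3.1]
grip_width: 0.0101
```

```bash
python3 st.py
```

```text
25.45 [ 0.48184022 -0.16116113  0.20007432] yaw 0.31480453985274093 tilt [-7.54147621e-05  2.07576447e-05] F [-0.30046208 -0.16405531 -3.06330605] M [-0.02849673 -0.06933414 -0.02132445]
tool delta cm [-0.02605513 -0.02499331]
```

Request:
carry_out(series="0 0 0.1 0 0;0 0 0 0 0;0 0 0 0 0")

```text
clock: 25.82
tcp_pos: [0.4819, -0.1611, 0.1998]
orientation: [3.103, 0.492, 0.0]
contact_force: [-3.0, 1.8, 5.0]
grip_width: 0.0102
```

```bash
python3 st.py
```

```text
25.825 [ 0.48192343 -0.16113701  0.19982336] yaw 0.3147850101853247 tilt [ 0.00027328 -0.00015662] F [-2.96352078  1.79320191  4.97353877] M [ 0.17372266  0.64491254 -0.02224258]
tool delta cm [-0.04024391 -0.03080452]
```

Request:
carry_out(series="0 0 -0.06 0 0;0 0 0 0 0.3;0 0 0 0 0.6;0 0 0 0 1;0 0 0 0 1;0 0 0 0 1;0 0 0 0 1")

```text
clock: 26.7
tcp_pos: [0.4819, -0.1612, 0.1997]
orientation: [3.103, 0.492, -0.0]
contact_force: [0.7, 0.4, -0.0]
grip_width: 0.0854
```

Request:
carry_out(series="0 0 -1 0 1;0 0 -2 0 1;0 0 -3 0 1;0 0 -3 0 1;0 0 -2 0 1;0 0 -1 0 1;0 0 0 0 1")

```text
clock: 27.58
tcp_pos: [0.4821, -0.1612, 0.3203]
orientation: [3.102, 0.492, 0.002]
contact_force: [-0.2, 0.4, -0.9]
grip_width: 0.0853
```

```bash
python3 st.py; python3 hd.py k; python3 fit2.py k.pkl .4818 -.1612 .315 155,80 .12
python3 - <<'E'
from h import *
s=eyes.grab_frame("scene");f=6;u0,v0,w,h=165,140,75,85
g=cv2.resize(s["color"][v0:v0+h,u0:u0+w],None,fx=f,fy=f,interpolation=cv2.INTER_CUBIC)
t=np.linspace(0,2*np.pi,73)
def c(x,y,R,z,col):
    q=(proj(s,np.c_[x+R*np.cos(t),y+R*np.sin(t),0*t+z])-[u0,v0]+.5)*f-.5
    cv2.polylines(g,[np.round(q*8).astype(np.int32)],True,col,1,cv2.LINE_AA,3)
x,y=.4818,-.1612
c(x,y,.058,.168,(0,0,255));c(x,y,.04,.12,(0,255,0))
cv2.imwrite("pics/l.png",g)
E
```

```text
27.575 [ 0.48208478 -0.16124731  0.32026098] yaw 0.3146952944079022 tilt [ 0.00118655 -0.00033745] F [-0.19250776  0.36518628 -0.9284915 ] M [0.03230036 0.02451966 0.01816058]
tool delta cm [-0.08074055 -0.06365609]
27.575 [ 0.48208478 -0.16124731  0.32026098] yaw 0.3146952944079022 tilt [ 1.18655476e-03 -3.37453719e-04 -9.99999239e-01]
head [257.6 177. ] 0.59 [ 0.4516 -0.1719  0.    ]
head [143.9 185.2] 0.59 [0.3759 0.0141 0.    ]
head_grip [258.1 195.8] 0.63 [ 0.4449 -0.1745  0.086 ]
```

View pics/l.png

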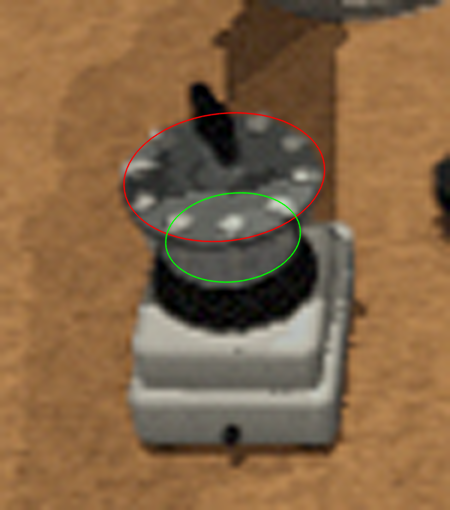

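View pics/k_fit.png

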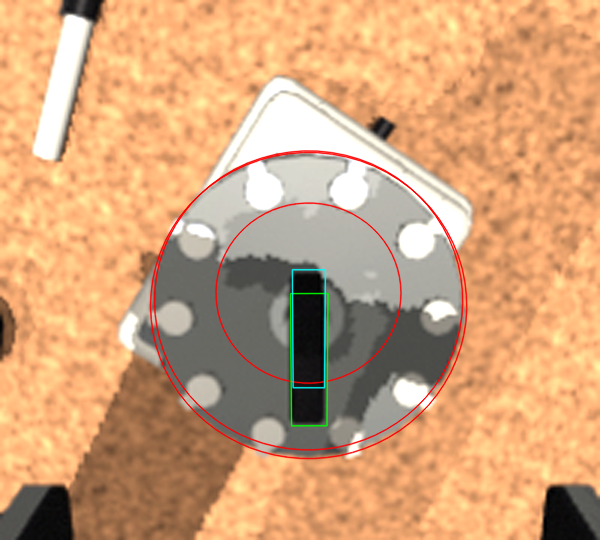

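The disc and paddle overlay match the seated pose: level, flush, and still at the notch yaw. The arm is clear, so I'm handing in.

```bash
python3 -c "
from bench import r
print(r.hand_in())"
```

```text
the job is handed in; nothing more can be done
None
```

The microtube head is on the mixer hub and, by every check I had, locked in its notches. I handed the job in at about 27.6 s of the 72 s allowed; no verdict is reported.

- **Entry:** I gripped the head by its paddle and lowered it over the hub without touching it. It rested lightly on the lugs, and turning clockwise found the slot entry at about 0.86 rad (0.84 rad estimated from the pictures). It then went down until it hung on the slot ceiling, with the rim about 5 mm above the flange.
- **Locking:** I turned it clockwise to about 0.31 rad; the upward contact force vanished at about 0.33 rad. I lowered it 5 mm more, and it met the flange at a tool height of 0.1998 m, where a flush seat was expected (also 0.1998 m). I then opened the gripper and backed off 12 cm.
- **Forces:** the net readings I saw were never more than about 6 N. The push on the hub was up to about 8 N, since the head weighs about 3 N.
- **Last checks:** in the scene and wrist pictures the disc and paddle sit where the seated pose predicts. After release the gripper is clear and the force reading is about 1 N, which is noise.
- **Bystanders:** I never steered near them, but I did not measure their final positions.
- **Disagreements:** the disc looked 2 to 3% smaller in the wrist pictures than the calibration predicts. The network's last head and grip positions were off because I worked them out at bench height, not at the raised seat, so I did not use them.

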